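# Nest the mixing cups in the rack

## Robot

A 6-joint arm with a two-finger parallel gripper is mounted at the origin on the work surface. World frame = base frame: x ahead of the robot, y to its left, z up, the work surface at z = 0. Lengths are in m, angles in rad, forces in N, time in s.
With the tool pointing down it reaches from about 0.3 to 0.775 m from the base axis. Payload 14.6 kg.
Tool frame: the origin (TCP) lies midway between the tips of the shut fingers; the grasp point (between the pads) lies 19 mm behind it (ctrl.tcp_to_grasp is the z of the grasp point in the tool frame, in m); z points along the fingers, y is the line along which they close (so a half turn about z gives the same grasp; the last joint's range is limited). The gripper opens to 94 mm and grips with 3 to 60 N. Pads are 16 mm wide; open, the fingers measure 119 mm over their backs; the gripper's body (75 mm by 177 mm) begins 78 mm behind the grasp point.
Start: joints at [-1.234, 0.3, 1.521, -0, 1.321, -0.067], TCP at [0.216, -0.506, 0.205] pointing down, gripper open.
Joint ranges: [-3.03, 3.03], [-0.79, 2.21], [0.23, 2.52], [-1.04, 4.18], [0, 3.07], [-2.55, 2.55]. Speed limits (rad/s): [2.22, 2.22, 2.57, 3.14, 3.14, 3.14].

## Interface

Orientations are given as [roll, pitch, yaw] about the fixed x, y, z axes, in that order (R = Rz(yaw) Ry(pitch) Rx(roll)).
In Python, from station import monitor, camera, ctrl gives the robot as it stands.
- The arm moves only by the tool apply_moves, never from a script. Its argument "plan" is one flat list of numbers, 4 for each row, row after row: the shift along the tool's x, y, z in mm, then the turn about the tool's z in rad. In form: [dx, dy, dz, spin, dx, dy, dz, spin, ...]. A call has 1 to 20 rows; each row shifts and turns the commanded pose from where the row before left it, along the tool's axes as they then stand; what a row does not reach is not made up. A row lasts 1/10 s, in which the tool goes at most 50 mm and 8.59 degrees, less where a joint would pass 70% of its speed; a pose out of reach is approached as far as the arm can. A call is refused whole if a number of a shift passes 50 or a number of a turn 0.15, either way. A call with a gripper value outside its range is refused whole. "hand" is the gripper command: -1 is shut, 1 is fully open, values between are in proportion, set as the call begins (left out, the last holds). The fingers move at their own pace and stop on an object; "squeeze" is the grip in N (left out, the last holds). Time passes only in rows, so rows that do not move let the fingers close. It gives the time, the measured TCP pose, the force, the opening and the grip force at its end, in the units of the state.
- monitor.get_obs(): the state, without advancing time (a new reading comes with each control period).
- camera(name): name is "scene" or "top"; returns a dict with "image" (400x640x3 uint8, red, green, blue), "range_z" (400x640 float32, m along the optical axis (not along the pixel's ray), 0 where there is no reading), "mtx" (3x3 intrinsics, pixels), "rvec" (rotation vector, rad) and "tvec" (3), from world to camera coordinates, as OpenCV has them. Camera axes: x right, y down, z forward; pixel columns grow to the right and rows downward; lengths in m; the calibration is good to about 2 mm. A picture is of the moment at which its call begins.
- ctrl.hand_in(): hands the job in; it is judged then, once.
The state is a dict: "time_s": time; "qpos": joint angles; "joint_vel": joint speeds; "tau": joint torques, N m; "ee_pos": TCP position; "eef_rot": TCP orientation; "force": force on the tool from outside, world axes, zero at the start; "moment": the same for the moment, N m; "grip_width": finger opening in m; "grip_force": force on a finger pad.
Only numpy, scipy, OpenCV 4.12 (cv2) and the standard library are available. Lean on these libraries where they do the work, as an engineer would, in place of code of your own. Each camera call takes 0.05 s, during which the arm holds its last target. There are 200 camera calls.

## Task

Take the air coupler out of the cup rack's lane and put it in the steel parts tray, and lay the loose mixing cup from the bench in the lane between the red follower and the cup in mid lane, mouth towards the stop plate like the others. Then push the follower along until all three cups are nested fully into one another against the stop plate, and leave it up against the stack. Leave the spray can, jar, tape roll and wrench where they are.

Things in the scene. Friction and masses are not known exactly. Their poses are not given: they have to be found in the camera images.
- rack: Grey cup rack, 195 x 475 mm, fixed. Origin: bench level under the working lane; lanes run along its y. A lane is two steel rods 8 mm thick, axes at x = +-9, z = 46 mm (tops 50), free below to z = 30. It ends at the stop plate: face at y = +190 at rod height, leaning 7 degrees over the lane, top at z = 124. The second lane, x = +105, holds a finished grey stack, 113 mm high.
- follower (a joint): Red follower of the working lane, m slid towards the stop plate: 0 = far back, at most 0.33; drags with 1.5 N and stays where left. Its rubber face lies at rack y = -0.211 + this value. Against three fully nested cups it reads 0.30. Sliding the cups together takes up to 7 N, a last push of 10 N; if it stops short (below 0.297), ease off and push again.
- follower_back (a point): Middle of the back face of the follower's upright red plate, on the lane's centre line, 95 mm above the bench; push it here, towards rack +y. The plate is 60 mm wide, reaches from 52 to 114 mm above the bench and is 8 mm thick with its rubber.
- cup_end: White mixing cup with blue lines, hollow cone: mouth 65 mm across outside, 36 mm across 10 mm above the bottom, then rounded off to a 20 mm flat bottom; 70 mm tall, wall 2.5 mm, about 35 g. Origin: centre of the bottom's outside; +z: along its axis to the mouth. Lies in the lane on the rods with its mouth against the stop plate, bottom towards the follower and about 15 degrees lower.
- cup_mid: White mixing cup with blue lines, hollow cone: mouth 65 mm across outside, 36 mm across 10 mm above the bottom, then rounded off to a 20 mm flat bottom; 70 mm tall, wall 2.5 mm, about 35 g. Origin: centre of the bottom's outside; +z: along its axis to the mouth. Lies on the rods in mid lane, mouth towards the stop plate, bottom about 15 degrees lower; the space from its bottom to the follower is free.
- cup_bench: White mixing cup with blue lines, hollow cone: mouth 65 mm across outside, 36 mm across 10 mm above the bottom, then rounded off to a 20 mm flat bottom; 70 mm tall, wall 2.5 mm, about 35 g. Origin: centre of the bottom's outside; +z: along its axis to the mouth. Lies on its side on the bench, axis rising 13.6 degrees to the mouth, which points to world +y within 40 degrees; 33 mm along the axis from its bottom it is 47 mm across.
- coupler: Steel and brass air coupler, round, 28 mm across and 44 mm long, plus a 14 mm thick nipple 14 mm long at its +y end; 85 to 170 g. Lies on the rods between cup_mid and cup_end, along the lane. Origin: on its axis at the middle of the 44 mm; y: its axis.
- tray: Shallow steel parts tray, fixed, 120 mm (its x) by 170 mm (its y), rim 18 mm high, wall and floor 4 mm. Origin: centre of its underside. A small brass nut lies near its -x, +y corner.
- nut: Brass union nut in the tray, 26 mm across, 12 mm high; may be nudged.
- aerosol: Blue spray can, 65 mm across, 190 mm high, standing. Leave it alone.
- jar: Grey jar with red cap, 60 mm across, 70 mm high. Leave it alone.
- tape: Yellow roll of tape, 80 mm across, 25 mm high, flat on the bench. Leave it alone.
- wrench: Steel wrench, 190 mm long. Leave it alone.
Not all that is in view belongs to the job. Leave any turquoise look-alike of the tray alone.

How it is judged:
By the outcome, as a careful person would: the job done as asked, in the order asked, and still so for the second after the job is handed in, with the robot touching nothing.
It also fails if it takes over 72 s, if anything falls off the work surface, if the arm or the gripper's body presses on something with over 40 N, if the wrist force passes 120 N, or if a joint passes its speed limit or range.

## Working session

There is one attempt and no reset: what is moved stays moved. The work goes in short steps, Python scripts to look and compute and a tool call to move; the robot and the scene stay as the last step left them, time stands still between calls to the robot, and variables do not carry over. Pictures are saved under pics/ and viewed, at most 11 in all, crops included, and the job is handed in when it is done.

Besides the shell and the picture viewer there is one more tool, called after "Request:" in YAML: its name, and indented under it one key for each argument. apply_moves: Moves the arm, as the interface text tells. Its arguments: {"type":"object","properties":{"plan":{"type":"array","items":{"type":"number"}},"hand":{"type":"number"},"squeeze":{"type":"number"}},"required":["plan"]}

```bash
ls; mkdir -p pics
python3 - <<'E'
from station import monitor,camera,ctrl
import numpy as np,cv2
for n in("scene","top"):
    c=camera(n); cv2.imwrite(f"pics/{n}0.png",c["image"][:,:,::-1]); np.savez(f"{n}0.npz",**c)
    R=cv2.Rodrigues(c["rvec"])[0]; print(n,c["mtx"].round(1).tolist(),(-R.T@np.ravel(c["tvec"])).round(3),R.round(3).tolist())
o=monitor.get_obs();print(o, ctrl.tcp_to_grasp)
E
```

```text
pics
scene [[498.4, 0.0, 320.9], [0.0, 498.4, 200.5], [0.0, 0.0, 1.0]] [ 1.044 -1.031  0.921] [[0.868, 0.496, 0.004], [0.295, -0.509, -0.809], [-0.399, 0.703, -0.588]]
top [[446.7, 0.0, 321.9], [0.0, 446.7, 198.6], [0.0, 0.0, 1.0]] [ 0.158 -0.036  1.686] [[0.018, -1.0, 0.015], [-0.981, -0.021, -0.19], [0.191, -0.011, -0.982]]
{'time_s': 0.1, 'qpos': array([-1.23358631e+00,  3.00404313e-01,  1.52146866e+00,  7.29623236e-06,
        1.32070371e+00, -6.66404521e-02]), 'joint_vel': array([ 0.00096303, -0.00149539, -0.00341721,  0.00027669, -0.00122505,
       -0.00131311]), 'tau': array([ 4.68132130e-03, -5.32641757e+01, -3.53284514e+01,  7.10295467e-02,
        2.35006335e-02, -7.90301056e-05]), 'ee_pos': array([ 0.21603617, -0.50556025,  0.20497052]), 'eef_rot': array([-3.14061127e+00, -7.25797906e-05,  4.03848626e-01]), 'force': array([-0.12777752,  0.68533492,  0.49464771]), 'moment': array([-0.02846337, -0.01080236,  0.0016703 ]), 'grip_force': 0.0, 'grip_width': 0.09394161388267946} -0.0188
```

View pics/scene0.png

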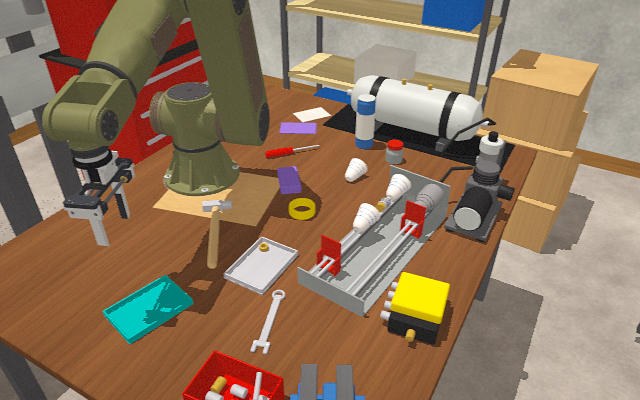

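View pics/top0.png

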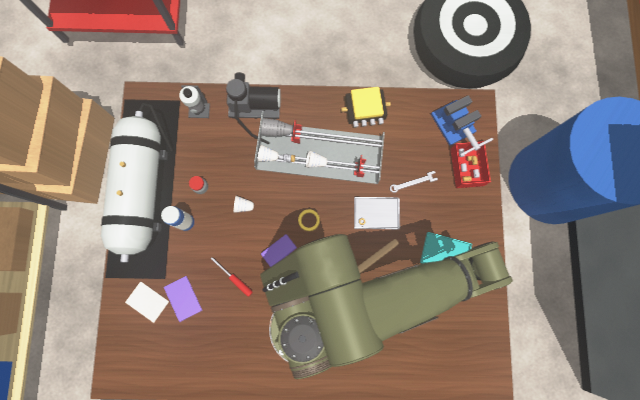

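The scene view shows the rack at about (375,240), the loose cup (355,170), the tray (262,263) and the turquoise decoy (148,308). In the top view the lane runs from (257,150) to (380,175), with the loose cup at (243,204), the tray at (377,212) and the nut at (362,221).

```bash
cat > h.py <<'E'
import numpy as np,cv2
def load(n): return dict(np.load(n+".npz"))
def cam(c):
    R=cv2.Rodrigues(c["rvec"])[0]; return R,np.ravel(c["tvec"]),c["mtx"]
def cloud(c):
    R,t,K=cam(c); v,u=np.mgrid[:400,:640]; z=c["range_z"]
    P=np.stack([(u-K[0,2])/K[0,0]*z,(v-K[1,2])/K[1,1]*z,z],-1)
    return (P-t)@R
def ray(c,u,v,z):
    R,t,K=cam(c); d=R.T@np.array([(u-K[0,2])/K[0,0],(v-K[1,2])/K[1,1],1]); o=-R.T@t
    return o+d*(z-o[2])/d[2]
def proj(c,p):
    R,t,K=cam(c); q=K@(R@np.asarray(p,float)+t); return q[:2]/q[2]
E
python3 - <<'E'
from h import *
t=load("top0"); s=load("scene0")
a=cv2.resize(t["image"][115:235,225:405],None,fx=4.4,fy=4.4,interpolation=cv2.INTER_CUBIC)
b=cv2.resize(s["image"][140:310,220:460],None,fx=3.3,fy=3.3,interpolation=cv2.INTER_CUBIC)
cv2.imwrite("pics/topc.png",a[:,:,::-1]);cv2.imwrite("pics/scenec.png",b[:,:,::-1])
P=cloud(t); img=t["image"].astype(int); r,g,b=img[...,0],img[...,1],img[...,2]
print("table z",P[250:260,180:220,2].mean(), P[90:100,150:170,2].mean())
v,u=np.mgrid[:400,:640]
# loose cup
def st(n,m):
    q=P[m]; print(n,m.sum(),q.min(0).round(3),q.max(0).round(3),np.median(q,0).round(3))
box=lambda u0,u1,v0,v1:(u>=u0)&(u<u1)&(v>=v0)&(v<v1)
st("cupb",box(228,258,192,216)&(P[...,2]>.008)); 
m=box(228,258,192,216)&(P[...,2]>.008); q=P[m][:,:2]; print(cv2.minAreaRect(q.astype(np.float32)))
red=(r>130)&(g<70)&(b<70)
m=red&box(345,375,150,180); st("fol",m); print(cv2.minAreaRect(P[m][:,:2].astype(np.float32)))
st("tape",box(295,325,205,232)&(P[...,2]>.015)); st("jar",box(185,210,172,195)&(P[...,2]>.03)); st("can",box(160,195,200,235)&(P[...,2]>.1))
# tray
g_=(abs(r-g)<20)&(abs(g-b)<25)&(r>140)&box(350,405,192,232); st("tray",g_); 
h=cv2.convexHull(np.argwhere(g_)[:,::-1].astype(np.int32)); rc=cv2.boxPoints(cv2.minAreaRect(h)); print([ray(t,*p,.01).round(3).tolist() for p in rc])
nut=(r-b>50)&(r>120)&box(354,372,214,230); st("nut",nut)
# rack heightmap
m=box(235,400,105,195)&(P[...,2]>.004)&(P[...,2]<.13); st("rack",m)
E
```

```text
table z 0.009178705899684557 0.00142063378441852
cupb 255 [ 0.158 -0.036  0.008] [0.496 0.3   1.686] [0.446 0.244 0.044]
((0.3482416570186615, 0.10706344246864319), (0.4586121737957001, 0.1303936392068863), 52.754451751708984)
fol 14 [ 0.569 -0.212  0.027] [ 0.624 -0.183  0.072] [ 0.572 -0.193  0.042]
((0.5980265140533447, -0.19658106565475464), (0.023966003209352493, 0.05558540299534798), 83.7331771850586)
tape 168 [ 0.158 -0.042  0.015] [0.44  0.034 1.686] [ 0.398 -0.005  0.025]
jar 228 [ 0.158 -0.036  0.03 ] [0.549 0.439 1.686] [0.518 0.409 0.069]
can 429 [0.351 0.425 0.1  ] [0.414 0.49  0.203] [0.379 0.449 0.187]
tray 1441 [ 0.158 -0.354 -0.015] [ 0.517 -0.036  1.686] [ 0.436 -0.265  0.005]
[[0.512, -0.177, 0.01], [0.515, -0.35, 0.01], [0.376, -0.348, 0.01], [0.373, -0.178, 0.01]]
nut 43 [ 0.37  -0.244 -0.009] [ 0.411 -0.179  0.024] [ 0.39  -0.207  0.008]
rack 7965 [ 0.495 -0.356  0.004] [0.872 0.294 0.13 ] [ 0.695 -0.03   0.013]
```

View pics/topc.png

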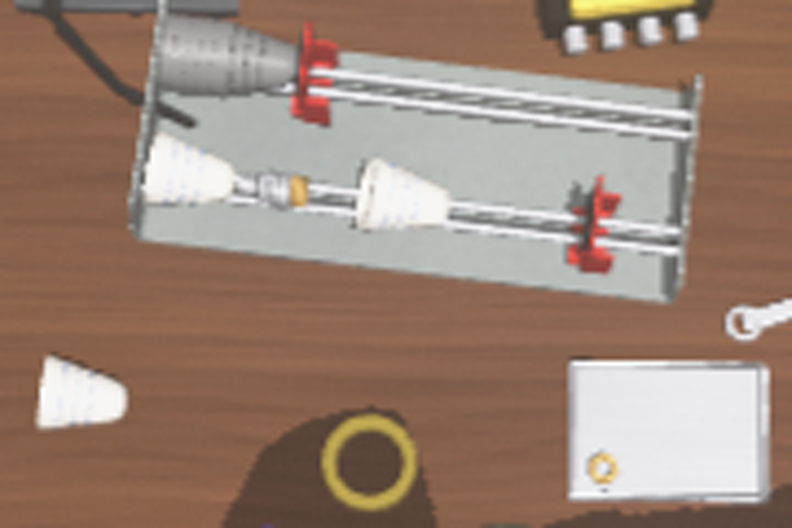

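View pics/scenec.png

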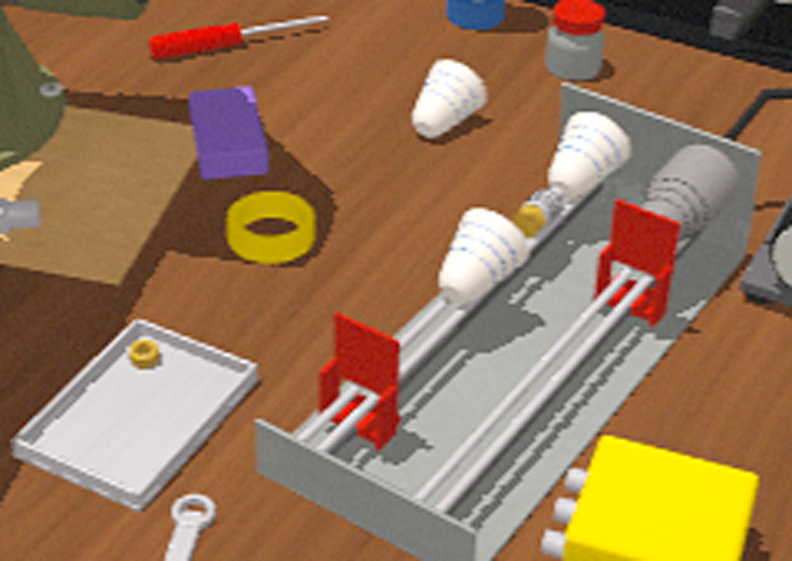

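Top crop: lane rods run from crop (240,193) to (680,240), cup_end sits at (185,172), the coupler at about (275,190), cup_mid at (400,195), the follower plate at (600,215), the loose cup at (82,395) with its mouth to the left, and the tray at (668,430). The scene crop agrees. Now I'll turn the pixels into positions by ray casting.

Run:
```python
from h import *
t=load("top0"); s=load("scene0")
C=lambda x,y:((x+.5)/4.4-.5+225,(y+.5)/4.4-.5+115)
im=t["image"].astype(float).sum(2)/3
# rods: pixel centroid of bright pixels per column
pts=[]
for u in list(range(329,350))+list(range(367,377)):
    vc=C(0,221+(((u-225)*4.4)-520)*.112)[1]; vs=np.arange(int(vc)-5,int(vc)+7); w=np.clip(im[vs,u]-195,0,None)
    if w.sum()>20: pts.append((u,(vs*w).sum()/w.sum()))
pts=np.array(pts); W=np.array([ray(t,u,v,.049)[:2] for u,v in pts])
f=np.polyfit(W[:,1],W[:,0],1); f=np.polyfit(W[:,1],W[:,0],1,w=(abs(W[:,0]-np.polyval(f,W[:,1]))<.004)); 
print("lane x=a*y+b",f,"resid",np.std(W[:,0]-np.polyval(f,W[:,1])),"yaw",-np.arctan(f[0]))
n=lambda nm,x,y,z:print(nm,ray(t,*C(x,y),z).round(4))
n("coupler brass end",307,190,.066);n("steel left",259,188,.066);n("cup_end bottom",236,182,.065)
n("cupmid mouth",360,195,.085);n("cupmid bottom",449,207,.06)
n("fol plate top",600,215,.114)
n("plate L",140,160,.124)
# loose cup contour
img=t["image"].astype(int); u0,u1,v0,v1=228,260,190,218
m=(img[v0:v1,u0:u1].min(2)>150).astype(np.uint8)
c=max(cv2.findContours(m,0,2)[0],key=cv2.contourArea); rc=cv2.boxPoints(cv2.minAreaRect(c))+[u0,v0]
print("cup rect",[ray(t,*p,.03).round(4)[:2].tolist() for p in rc],cv2.contourArea(c))
vv,uu=np.nonzero(m); Q=np.array([ray(t,u+u0,v+v0,.03)[:2] for u,v in zip(uu,vv)]); print("centroid",Q.mean(0),Q.min(0),Q.max(0))
d=np.linalg.eigh(np.cov(Q.T))[1][:,1]; print("axis",d, np.arctan2(*d[::-1]))
# chord midpoints along y for axis
for lo in np.arange(Q[:,1].min()+.004,Q[:,1].max()-.004,.008):
    k=abs(Q[:,1]-lo)<.004; print(round(lo,3),Q[k,0].min().round(4),Q[k,0].max().round(4),((Q[k,0].min()+Q[k,0].max())/2).round(4))
# scene checks
Cs=lambda x,y:((x+.5)/3.3-.5+220,(y+.5)/3.3-.5+140)
k=lambda nm,x,y,z:print("S",nm,ray(s,*Cs(x,y),z).round(4))
k("cup bottom low",425,130,.005);k("fol TL",337,316,.114);k("fol TR",398,350,.114);k("couplerbrass end c",527,223,.062);k("couplertop",535,205,.075)
print("fol sc->", (ray(s,*Cs(367,333),.114)).round(4))
k("plate topL",562,84,.124);k("plate topR",760,154,.124); k("tray nut",144,350,.012)
```

```text
lane x=a*y+b [0.10014045 0.62003869] resid 0.0011696312106960576 yaw -0.09980771042231915
coupler brass end [0.6263 0.0522 0.066 ]
steel left [0.6272 0.0932 0.066 ]
cup_end bottom [0.6324 0.113  0.065 ]
cupmid mouth [0.6175 0.0063 0.085 ]
cupmid bottom [ 0.6157 -0.0695  0.06  ]
fol plate top [ 0.5964 -0.1936  0.114 ]
plate L [0.6321 0.1874 0.124 ]
cup rect [[0.4255, 0.278], [0.4835, 0.2749], [0.4767, 0.2015], [0.4188, 0.205]] 209.0
centroid [0.45034284 0.24436474] [0.42514208 0.20362066] [0.4826207  0.27784226]
axis [0.15710735 0.98758153] 1.4130353809099396
0.208 0.434 0.4608 0.4474
0.216 0.4301 0.4645 0.4473
0.224 0.4299 0.4681 0.449
0.232 0.4298 0.4717 0.4508
0.24 0.4296 0.4717 0.4506
0.248 0.4256 0.4753 0.4505
0.256 0.4254 0.4789 0.4522
0.264 0.4253 0.4826 0.454
0.272 0.4251 0.4825 0.4538
S cup bottom low [0.4411 0.2156 0.005 ]
S fol TL [ 0.5719 -0.1942  0.114 ]
S fol TR [ 0.6304 -0.2055  0.114 ]
S couplerbrass end c [0.6227 0.0521 0.062 ]
S couplertop [0.6243 0.0632 0.075 ]
fol sc-> [ 0.6012 -0.2001  0.114 ]
S plate topL [0.593  0.1842 0.124 ]
S plate topR [0.7855 0.1649 0.124 ]
S tray nut [ 0.3945 -0.2073  0.012 ]
```

Request:
apply_moves:
  plan: [0,0,0,-0.1334,0,0,0,-0.1334,0,0,0,-0.1334,0,0,0,-0.1334,0,0,0,-0.1334,0,0,0,-0.1334,0,0,0,-0.1334,0,0,0,-0.1334,20,12,0,0,34,20,0,0,34,20,0,0,34,20,0,0,34,20,0,0,34,20,0,0,34,20,0,0,34,20,0,0,34,20,0,0,34,20,0,0,34,20,0,0,34,20,0,0]
  hand: 0.2
  squeeze: 25

```text
time_s: 2.1
ee_pos: [0.4868, -0.1353, 0.2053]
eef_rot: [-3.141, -0.0, 1.471]
force: [0.8, -1.4, 0.1]
grip_width: 0.0561
grip_force: 0.0
```

Request:
apply_moves:
  plan: [28,15,0,0,28,15,0,0,28,15,0,0,28,15,0,0,28,15,8,0,28,15,10,0,28,15,10,0,27,15,10,0,0,0,12,0,0,0,10,0,0,0,10,0,0,0,0,0]

```text
time_s: 3.3
ee_pos: [0.627, 0.0722, 0.1341]
eef_rot: [-3.139, 0.0, 1.47]
force: [0.8, 0.2, 0.1]
grip_width: 0.0561
grip_force: 0.0
```

Run:
```python
from h import *
from station import monitor,camera
c=camera("scene"); a=cv2.resize(c["image"][120:270,300:470],None,fx=4,fy=4,interpolation=cv2.INTER_CUBIC)
o=monitor.get_obs(); p=o["ee_pos"]; print(p,o["eef_rot"]); q=(proj(c,p)-[300,120])*4; w=(proj(c,[p[0],p[1],.0616])-[300,120])*4; print(q,w)
cv2.circle(a,tuple(int(i) for i in w),4,(255,0,0),1); cv2.imwrite("pics/c1.png",a[:,:,::-1])
```

```text
[0.62740706 0.07228379 0.13513356] [-3.14073610e+00  1.76255190e-04  1.47002275e+00]
[342.94946908 252.8890112 ] [334.78076976 336.84728624]
```

View pics/c1.png

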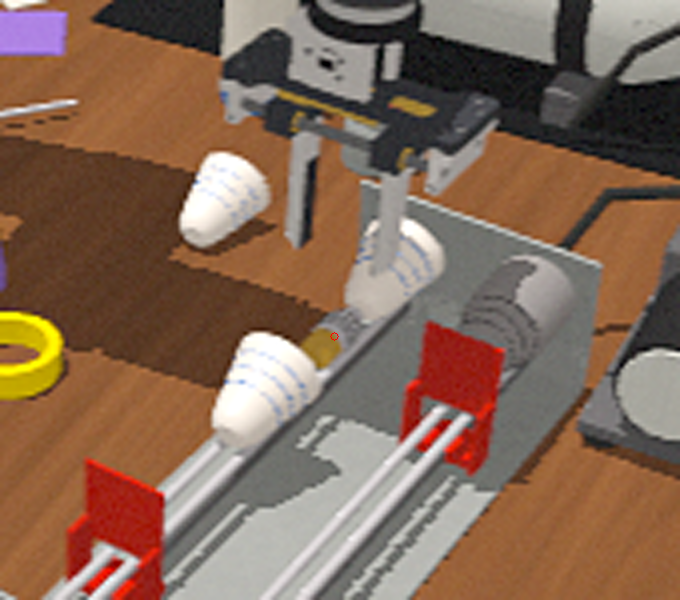

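The projected axis point (334,337) falls on the coupler body, so I'll descend and grip.

Request:
apply_moves:
  plan: [0,0,14,0,0,0,14,0,0,0,14,0,0,0,14,0,0,0,14,0,0,0,8,0,0,0,4,0,0,0,0,0,0,0,0,0]

```text
time_s: 4.25
ee_pos: [0.6281, 0.0731, 0.054]
eef_rot: [3.141, -0.0, 1.471]
force: [-0.4, 0.1, -0.3]
grip_width: 0.0562
grip_force: 0.0
```

Request:
apply_moves:
  plan: [0,0,0,0,0,0,0,0,0,0,0,0,0,0,0,0,0,0,0,0,0,0,0,0]
  hand: -1
  squeeze: 25

```text
time_s: 4.85
ee_pos: [0.6275, 0.0732, 0.0536]
eef_rot: [-3.141, 0.0, 1.471]
force: [-5.3, 0.5, 4.7]
grip_width: 0.0271
grip_force: 25.0
```

Request:
apply_moves:
  plan: [0,0,-8,0,0,0,-15,0,0,0,-20,0,0,0,-20,0,0,0,-20,0,0,0,-20,0,0,0,-20,0,-15,-6,-14,0,-31,-11,0,0,-31,-11,0,0,-31,-11,0,0,-31,-11,0,0,-31,-11,0,0,-31,-11,0,0,-31,-11,0,0,-31,-11,0,0,-31,-11,0,0,-31,-11,0,0,-31,-11,0,0,-17,-8.5,0,0]

```text
time_s: 6.85
ee_pos: [0.455, -0.2866, 0.1918]
eef_rot: [3.14, 0.001, 1.47]
force: [0.8, 0.8, -1.1]
grip_width: 0.0273
grip_force: 25.0
```

Request:
apply_moves:
  plan: [0,0,20,0,0,0,20,0,0,0,20,0,0,0,20,0,0,0,20,0,0,0,20,0,0,0,20,0,0,0,15,0,0,0,10,0,0,0,8,0,0,0,5,0,0,0,2,0,0,0,0,0,0,0,0,0]

```text
time_s: 8.25
ee_pos: [0.4561, -0.2847, 0.0109]
eef_rot: [3.141, 0.0, 1.471]
force: [-0.1, 0.2, -1.6]
grip_width: 0.0276
grip_force: 25.0
```

Request:
apply_moves:
  plan: [0,0,0.5,0,0,0,0,0,0,0,0,0,0,0,0,0]
  hand: -0.1

```text
time_s: 8.65
ee_pos: [0.4552, -0.2846, 0.01]
eef_rot: [-3.14, -0.0, 1.471]
force: [-6.3, -0.4, 4.9]
grip_width: 0.0424
grip_force: 3.5
```

Request:
apply_moves:
  plan: [0,0,-6,0,0,0,-14,0,0,0,-24,0,0,0,-28,0,0,0,-28,0,0,0,-28,0,0,0,-22,0]

```text
time_s: 9.35
ee_pos: [0.4562, -0.2847, 0.1631]
eef_rot: [3.139, 0.001, 1.471]
force: [0.2, 0.2, -1.1]
grip_width: 0.0423
grip_force: 0.0
```

Request:
apply_moves:
  plan: [15,-2,0,0,35,-4,0,0,37,-4,0,0,37,-4,0,0,37,-4,0,0,37,-4,0,0,37,-4,0,0,37,-4,0,0,37,-4,0,0,37,-4,0,0,37,-4,0,0,37,-4,0,0,37,-4,10,0,35,-4,15,0,29,-2,15,0,0,0,15,0,0,0,15,0,0,0,0,0]
  hand: 0.57

```text
time_s: 11.15
ee_pos: [0.4503, 0.2395, 0.0882]
eef_rot: [-3.138, 0.002, 1.472]
force: [-0.1, 0.1, 0.9]
grip_width: 0.0738
grip_force: 0.0
```

Run:
```python
from h import *
from station import monitor,camera
c=camera("scene"); s=load("scene0")
a=cv2.resize(c["image"][120:220,300:420],None,fx=5,fy=5,interpolation=cv2.INTER_CUBIC)
o=monitor.get_obs(); p=o["ee_pos"]; print(p); 
for pt in([p[0],p[1],.023],[p[0],p[1],0]):
    w=(proj(c,pt)-[300,120]+.5)*5; cv2.circle(a,tuple(int(i) for i in w),4,(255,0,0),1); print(w)
b=cv2.resize(c["image"][230:300,215:310],None,fx=3,fy=3,interpolation=cv2.INTER_CUBIC)
out=np.zeros((500,885,3),np.uint8)[:,:800]; out[:500,:600]=a; out[:210,600:]=b[:,45:245]; cv2.imwrite("pics/c2.png",out[:,:,::-1])
```

```text
[0.45105435 0.23955167 0.08945582]
[275.47155857 262.09057615]
[273.96591953 290.97060373]
```

View pics/c2.png

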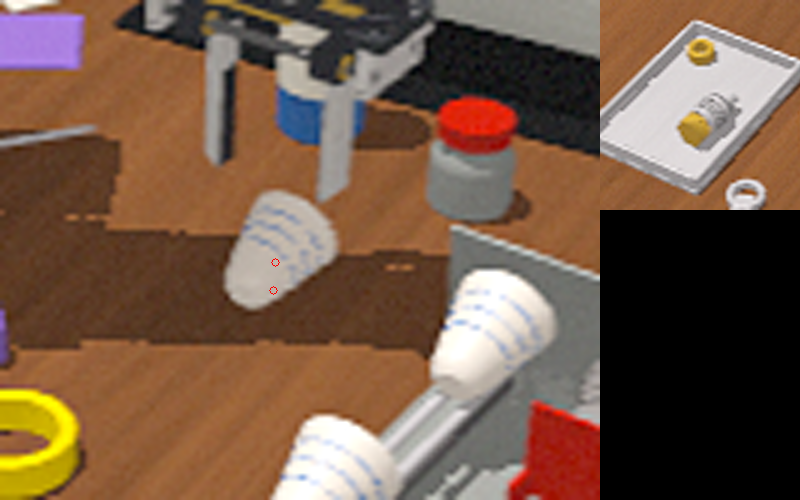

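The top-right inset shows the coupler lying in the tray at about (708,118). The grasp point (275,262) lies mid-cup on the axis, and the cup is parallel to the rack cups.

Request:
apply_moves:
  plan: [0,0,15,0,0,0,16,0,0,0,16,0,0,0,15,0,0,0,10,0,0,0,6,0,0,0,3,0,0,0,0,0,0,0,0,0]

```text
time_s: 12.1
ee_pos: [0.4523, 0.2396, 0.0095]
eef_rot: [3.141, -0.0, 1.471]
force: [-0.1, 0.8, -0.2]
grip_width: 0.0738
grip_force: 0.0
```

Request:
apply_moves:
  plan: [0,0,0,0,0,0,0,0,0,0,0,0,0,0,0,0,0,0,0,0,0,0,0,0]
  hand: -1
  squeeze: 8

```text
time_s: 12.7
ee_pos: [0.4521, 0.2395, 0.009]
eef_rot: [3.141, -0.0, 1.471]
force: [0.2, 1.7, 1.3]
grip_width: 0.0504
grip_force: 7.7
```

Request:
apply_moves:
  plan: [0,0,-6,0,0,0,-12,0,0,0,-18,0,0,0,-22,0,0,0,-24,0,0,0,-24,0,0,0,-24,0,0,0,-20,0,-10,5,-10,0,-25,13,0,0,-30,16,0,0,-32,17,0,0,-32,17,0,0,-32,17,0,0,-32,17,0,0,-32,17,0,0,-32,17,0,0,-32,17,0,0,-32,17,0,0,-20,11,0,0]

```text
time_s: 14.7
ee_pos: [0.5981, -0.121, 0.1688]
eef_rot: [-3.141, 0.0, 1.469]
force: [-0.4, -0.1, 0.5]
grip_width: 0.0507
grip_force: 7.8
```

Request:
apply_moves:
  plan: [-14,8,0,0,-5,2,0,0,0,0,0,0,0,0,0,0]

```text
time_s: 15.1
ee_pos: [0.6059, -0.1373, 0.169]
eef_rot: [-3.141, -0.0, 1.471]
force: [0.3, -0.1, 1.0]
grip_width: 0.0505
grip_force: 7.8
```

Request:
apply_moves:
  plan: [0,0,10,0,0,0,18,0,0,0,20,0,0,0,20,0,0,0,18,0,0,0,12,0,0,0,7,0,0,0,0,0,0,0,0,0]

```text
time_s: 16.0
ee_pos: [0.6065, -0.1378, 0.0646]
eef_rot: [3.141, 0.0, 1.471]
force: [0.1, -0.4, -0.0]
grip_width: 0.0509
grip_force: 7.8
```

Run:
```python
from h import *
from station import monitor,camera
c=camera("scene"); print(monitor.get_obs()["ee_pos"])
a=cv2.resize(c["image"][180:290,290:440],None,fx=5.3,fy=5.3,interpolation=cv2.INTER_CUBIC)
cv2.imwrite("pics/c3.png",a[:,:,::-1])
```

```text
[ 0.60661513 -0.13784392  0.0648271 ]
```

View pics/c3.png

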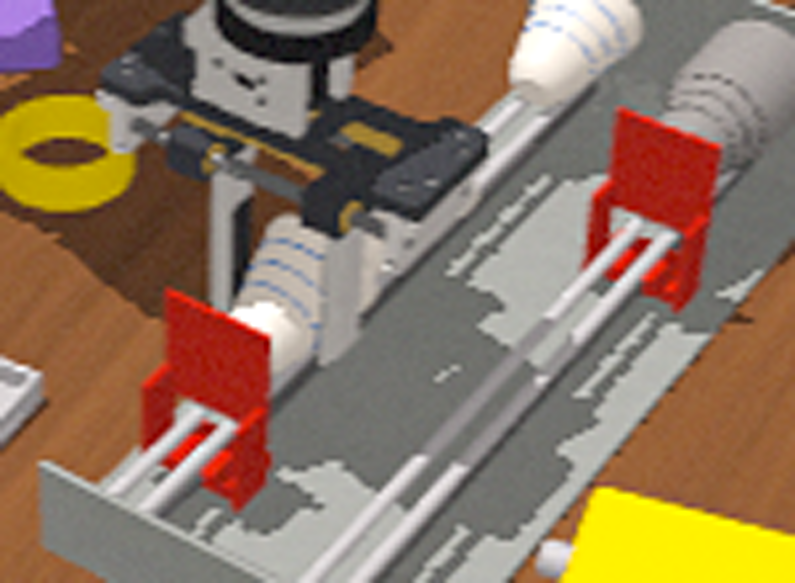

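The cup hangs level over the rods behind the follower at about (280,310), so I'll lower it the rest of the way.

Request:
apply_moves:
  plan: [0,0,3,0,0,0,2,0,0,0,1,0,0,0,0,0,0,0,0,0]

```text
time_s: 16.55
ee_pos: [0.6062, -0.1378, 0.058]
eef_rot: [3.142, -0.0, 1.471]
force: [-0.1, -0.3, -0.7]
grip_width: 0.0508
grip_force: 7.8
```

Request:
apply_moves:
  plan: [0,0,0.5,0,0,0,0,0,0,0,0,0,0,0,0,0,0,0,-4,0,0,0,-10,0,0,0,-20,0,0,0,-30,0,0,0,-35,0,0,0,-35,0,-30,0,-10,0,-45,0,0,0,-40,0,0,0,-10,0,0,0]
  hand: 0.45

```text
time_s: 17.95
ee_pos: [0.5929, -0.2656, 0.2022]
eef_rot: [3.141, 0.001, 1.468]
force: [-0.9, -0.3, -0.4]
grip_width: 0.068
grip_force: 0.0
```

Run:
```python
from h import *
from station import monitor,camera
c=camera("scene"); np.savez("scene1.npz",**c); print(monitor.get_obs()["ee_pos"])
a=cv2.resize(c["image"][150:300,290:460],None,fx=4,fy=4,interpolation=cv2.INTER_CUBIC)
cv2.imwrite("pics/c4.png",a[:,:,::-1])
```

```text
[ 0.59298517 -0.26521391  0.20198881]
```

View pics/c4.png

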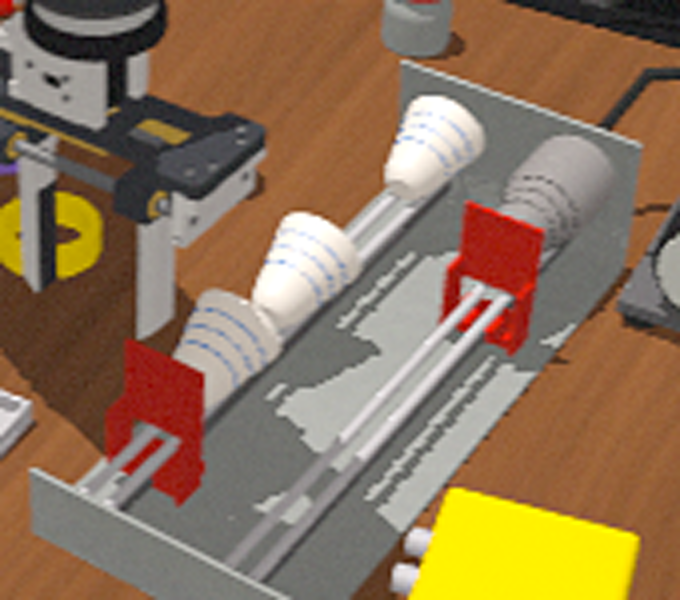

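The cup lies properly in the lane at about (225,340), behind cup_mid (305,265). Next I shut the gripper, lower behind the follower and push.

Request:
apply_moves:
  plan: [0,0,15,0,0,0,20,0,0,0,20,0,0,0,20,0,0,0,20,0,0,0,15,0,0,0,7,0,0,0,0,0,10,0,0,0,10,0,0,0,10,0,0,0,10,0,0,0,6,0,0,0,6,0,0,0,6,0,0,0,6,0,0,0,6,0,0,0,6,0,0,0]
  hand: -1
  squeeze: 20

```text
time_s: 19.8
ee_pos: [0.6013, -0.1863, 0.0845]
eef_rot: [3.141, 0.0, 1.471]
force: [0.4, -1.5, -0.0]
grip_width: 0.0009
grip_force: 1.0
```

Request:
apply_moves:
  plan: [5,0,0,0,5,0,0,0,5,0,0,0,5,0,0,0,5,0,0,0,5,0,0,0,5,0,0,0,5,0,0,0,5,0,0,0,5,0,0,0]

```text
time_s: 20.8
ee_pos: [0.6064, -0.1364, 0.0845]
eef_rot: [3.141, -0.0, 1.471]
force: [0.5, -1.7, 0.7]
grip_width: 0.0
grip_force: 1.0
```

Request:
apply_moves:
  plan: [5,0,0,0,5,0,0,0,5,0,0,0,5,0,0,0,5,0,0,0,5,0,0,0,5,0,0,0,5,0,0,0,5,0,0,0,5,0,0,0,5,0,0,0,5,0,0,0]

```text
time_s: 22.0
ee_pos: [0.6123, -0.0767, 0.0845]
eef_rot: [3.142, 0.0, 1.471]
force: [1.1, -2.8, 0.9]
grip_width: 0.0004
grip_force: 1.0
```

Run:
```python
from h import *
from station import monitor,camera
c=camera("scene"); o=monitor.get_obs(); print(o["ee_pos"],o["force"])
a=cv2.resize(c["image"][140:290,290:460],None,fx=4,fy=4,interpolation=cv2.INTER_CUBIC)
cv2.imwrite("pics/c5.png",a[:,:,::-1])
```

```text
[ 0.61233779 -0.07599161  0.08445868] [ 0.70395864 -1.03370355  0.43203391]
```

View pics/c5.png

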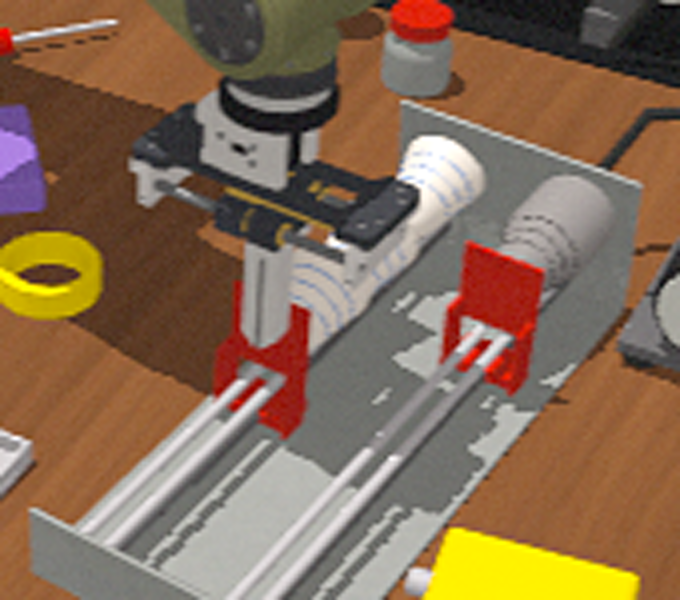

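The cups stay in line in the lane ahead of the follower, so I'll keep pushing.

Request:
apply_moves:
  plan: [5,0,0,0,5,0,0,0,5,0,0,0,5,0,0,0,5,0,0,0,5,0,0,0,5,0,0,0,5,0,0,0,5,0,0,0,5,0,0,0,5,0,0,0,5,0,0,0,5,0,0,0,5,0,0,0,5,0,0,0,5,0,0,0,5,0,0,0,5,0,0,0]

```text
time_s: 23.85
ee_pos: [0.6213, 0.0128, 0.0844]
eef_rot: [-3.142, 0.0, 1.471]
force: [1.3, -2.0, 0.5]
grip_width: 0.0
grip_force: 1.2
```

Request:
apply_moves:
  plan: [4,0,0,0,4,0,0,0,4,0,0,0,4,0,0,0,4,0,0,0,4,0,0,0,4,0,0,0,4,0,0,0]

```text
time_s: 24.65
ee_pos: [0.6244, 0.0446, 0.0844]
eef_rot: [-3.142, -0.0, 1.471]
force: [1.2, -3.1, -1.0]
grip_width: 0.0006
grip_force: 1.2
```

Request:
apply_moves:
  plan: [3,0,0,0,3,0,0,0,3,0,0,0,3,0,0,0,3,0,0,0]

```text
time_s: 25.15
ee_pos: [0.626, 0.0594, 0.0845]
eef_rot: [3.142, 0.0, 1.471]
force: [1.7, -1.8, -1.0]
grip_width: 0.0001
grip_force: 1.3
```

Request:
apply_moves:
  plan: [2,0,0,0,2,0,0,0,1,0,0,0]

```text
time_s: 25.45
ee_pos: [0.6264, 0.0643, 0.0845]
eef_rot: [3.142, 0.0, 1.471]
force: [1.2, -2.4, 0.3]
grip_width: 0.0005
grip_force: 1.3
```

Request:
apply_moves:
  plan: [1,0,0,0,1,0,0,0,1,0,0,0]

```text
time_s: 25.75
ee_pos: [0.6267, 0.0672, 0.0845]
eef_rot: [-3.142, 0.0, 1.471]
force: [1.5, -2.7, -0.6]
grip_width: 0.0003
grip_force: 1.3
```

Request:
apply_moves:
  plan: [1.5,0,0,0,1.5,0,0,0,0.5,0,0,0]

```text
time_s: 26.05
ee_pos: [0.6271, 0.0709, 0.0845]
eef_rot: [3.142, -0.0, 1.471]
force: [1.2, -2.4, 0.9]
grip_width: 0.0006
grip_force: 1.1
```

Request:
apply_moves:
  plan: [1,0,0,0,1,0,0,0,0.5,0,0,0]

```text
time_s: 26.35
ee_pos: [0.6273, 0.0733, 0.0844]
eef_rot: [-3.142, -0.0, 1.471]
force: [1.1, -2.4, 0.4]
grip_width: 0.0003
grip_force: 1.1
```

Run:
```python
from h import *
from station import monitor,camera
c=camera("scene"); o=monitor.get_obs(); print(o["ee_pos"],o["force"])
a=cv2.resize(c["image"][140:250,340:460],None,fx=5,fy=5,interpolation=cv2.INTER_CUBIC)
cv2.imwrite("pics/c6.png",a[:,:,::-1])
```

```text
[0.6273197  0.07329451 0.08443716] [ 1.50349333 -0.78389577 -0.94725907]
```

View pics/c6.png

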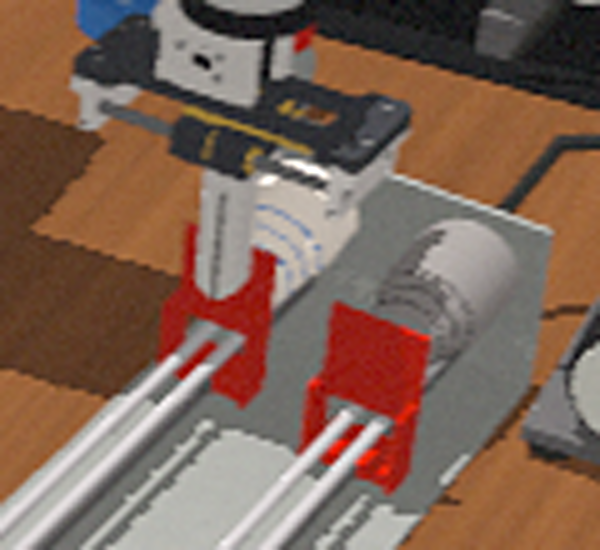

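The follower trails the stack and no resistance has built up yet. I'll go on in small steps until the force rises.

Request:
apply_moves:
  plan: [1,0,0,0,1,0,0,0,1,0,0,0]

```text
time_s: 26.7
ee_pos: [0.6276, 0.0762, 0.0845]
eef_rot: [-3.142, -0.0, 1.471]
force: [0.9, -2.3, -0.7]
grip_width: 0.0005
grip_force: 1.1
```

Request:
apply_moves:
  plan: [1,0,0,0,1,0,0,0,1,0,0,0]

```text
time_s: 27.0
ee_pos: [0.6279, 0.0785, 0.0845]
eef_rot: [-3.141, 0.001, 1.471]
force: [-1.5, -9.8, 0.7]
grip_width: 0.0006
grip_force: 5.3
```

Request:
apply_moves:
  plan: [1,0,0,0,1,0,0,0,1,0,0,0]

```text
time_s: 27.3
ee_pos: [0.6279, 0.0792, 0.0845]
eef_rot: [-3.141, 0.005, 1.47]
force: [-4.1, -25.9, 4.4]
grip_width: 0.0005
grip_force: 13.2
```

Firm resistance at y≈0.079. I'll ease off, push once more, then back away and measure.

Request:
apply_moves:
  plan: [-4,0,0,0,-4,0,0,0,0,0,0,0,3,0,0,0,2,0,0,0,1,0,0,0,0.5,0,0,0,0,0,0,0]

```text
time_s: 28.1
ee_pos: [0.6279, 0.0788, 0.0845]
eef_rot: [-3.141, 0.003, 1.471]
force: [-4.0, -15.3, 2.8]
grip_width: 0.0004
grip_force: 7.8
```

Request:
apply_moves:
  plan: [-4,0,0,0,-10,0,0,0,-20,0,0,0,-30,0,0,0,-30,0,-20,0,-30,0,-25,0,-40,0,-25,0,-40,0,-20,0,-40,0,0,0,-40,0,0,0,-20,0,0,0,0,0,0,0]

```text
time_s: 29.3
ee_pos: [0.5971, -0.2244, 0.1742]
eef_rot: [-3.141, -0.0, 1.468]
force: [0.1, 0.2, 0.3]
grip_width: 0.0005
grip_force: 0.0
```

Run:
```python
from h import *
from station import monitor,camera
c=camera("scene"); t=camera("top"); np.savez("scene2.npz",**c); np.savez("top2.npz",**t)
a=cv2.resize(c["image"][140:250,340:460],None,fx=4,fy=4,interpolation=cv2.INTER_CUBIC)
b=cv2.resize(t["image"][110:220,240:330],None,fx=4,fy=4,interpolation=cv2.INTER_CUBIC)
d=cv2.resize(t["image"][180:240,340:410],None,fx=2,fy=2)
out=np.hstack([a,b])[:, :800]; print(out.shape)
cv2.imwrite("pics/c7.png",np.hstack([a,b])[:440,:800][:,:,::-1])
```

```text
(440, 800, 3)
```

View pics/c7.png

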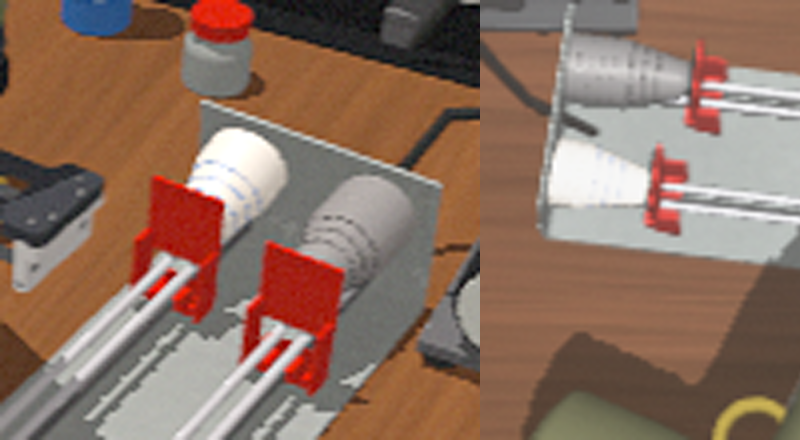

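The three cups now read as one clean stack against the stop plate, with the follower at its bottom (scene crop 185,240; top crop 665,190). A quick numeric check of the follower reading, then hand in.

Run:
```python
from h import *
from station import monitor
# scene crop: plate top corners of follower, offset (340,140), scale 4
D=np.array([.0996,.995])
for x,y in((152,178),(225,212)):
    p=ray(load("scene2"),(x+.5)/4-.5+340,(y+.5)/4-.5+140,.114); print(p.round(4),p[:2]@D)
for x,y in((203,100),(440,184)):
    p=ray(load("scene2"),(x+.5)/4-.5+340,(y+.5)/4-.5+140,.124); print("stop",p.round(4),p[:2]@D)
print(monitor.get_obs()["time_s"])
```

```text
[0.5978 0.0859 0.114 ] 0.1450317213755749
[0.6601 0.0727 0.114 ] 0.138112250834927
stop [0.593  0.1873 0.124 ] 0.24546707081315522
stop [0.7836 0.1678 0.124 ] 0.24501118315730444
29.4
```

```bash
python3 -c "
from station import ctrl
print(ctrl.hand_in())"
```

```text
the job is handed in; nothing more can be done
None
```

I handed the job in at about 29 s: the coupler is in the steel tray, and the follower rests against the three cups nested at the stop plate, reading about 0.30 by my camera and contact estimates, which suggests full nesting.

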